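# Right the fallen bottle on the shaker and clamp it

## Robot

A 6-joint arm with a two-finger parallel gripper is mounted at the origin on the work surface. World frame = base frame: x ahead of the robot, y to its left, z up, the work surface at z = 0. Lengths are in m, angles in rad, forces in N, time in s.
With the tool pointing down it reaches from about 0.3 to 0.75 m from the base axis. Payload 8.5 kg.
Tool frame: the origin (TCP) lies between the finger pads; the fingertips stand bot.tips_ahead ahead of it and the grasp point (between the pads) lies 6 mm ahead of it (bot.tips_ahead is the distance from the TCP to the fingertips, in m); x points along the fingers, y is the direction in which the jaws open and shut, and the axes are right-handed (so a half turn about x gives the same grasp; the last joint's range is limited). The gripper opens to 85 mm and grips with 20 to 120 N. Pads are 22 mm wide; open, the fingers measure 114 mm over their backs; the gripper's body (76 mm by 85 mm) begins 54 mm behind the grasp point. The pads swing forward as they close: fully open they stand 13 mm farther back than shut.
Start: joints at [-0.215, 0.381, 1.297, -0, 1.464, -0.215], TCP at [0.55, 0, 0.256] pointing down, gripper open.
Joint ranges: [-3.11, 3.11], [-0.89, 2.33], [0.22, 2.48], [-1.42, 4.56], [0.17, 2.85], [-2.88, 2.88]. Speed limits (rad/s): [2.39, 2.39, 3.14, 3.14, 3.14, 3.14].

## Interface

Orientations are given as a unit quaternion [w, x, y, z].
In Python, from rig import bot gives the robot as it stands. The module is installed in compiled form; this text tells all that it offers.
- The arm moves only by the tool servo_tool, never from a script. Its argument "deltas" is one flat list of numbers, 6 for each row, row after row: the shift along the tool's x, y, z in cm, then the turn, a rotation vector about the tool's x, y, z in rad. In form: [tx, ty, tz, rx, ry, rz, tx, ty, tz, rx, ry, rz, ...]. A call has 1 to 8 rows; each row shifts and turns the pose as measured when the row begins, along the tool's axes as they then stand; what a row does not reach is not made up. A row lasts 1/10 s, in which the tool goes at most 50 mm and 8.59 degrees, less where a joint would pass 70% of its speed; a pose out of reach is approached as far as the arm can. A call is refused whole if a number of a shift passes 5 or a number of a turn 0.15, either way. A call with a gripper value outside its range is refused whole. "hand" is the finger opening in cm, from 0 to 8.54, set as the call begins (left out, the last holds). The fingers move at their own pace and stop on an object; "force" is the grip in N (left out, the last holds). Time passes only in rows, so rows that do not move let the fingers close. It gives the time, the measured TCP pose, the force and the opening at its end, in the units of the state.
- bot.read_state(): the state, without advancing time (a new reading comes with each control period).
- bot.camera(name): name is "scene" or "side" or "wrist"; returns a dict with "pixels" (384x512x3 uint8, red, green, blue), "range_z" (384x512 float32, m along the optical axis (not along the pixel's ray), 0 where there is no reading), "fx", "fy", "cx", "cy" (pixels), "position" and "attitude" of the camera in the world. Camera axes: x right, y down, z forward; pixel columns grow to the right and rows downward; lengths in m; the calibration is good to about 2 mm. A picture is of the moment at which its call begins.
- bot.finish_job(): hands the job in, once; it reports no verdict.
The state is a dict: "clock": time; "qpos": joint angles; "joint_vel": joint speeds; "effort": joint torques, N m; "position": TCP position; "tool_rot": TCP orientation; "contact_force": force on the tool from outside, world axes, zero at the start; "ft_torque": the same for the moment, N m; "width": opening from 0.0 (shut) to 1.0 (fully open).
Only numpy, scipy, OpenCV 4.12 (cv2) and the standard library are available. Lean on these libraries where they do the work, as an engineer would, in place of code of your own. Each camera call takes 0.05 s, during which the arm holds its last target. There are 200 camera calls.

## Task

A closed amber glass bottle has fallen over on the platform of the bench shaker because its clamp bar was left loose. Stand the bottle upright again on the platform between the two bars, setting it down gently, and slide the loose clamp bar up until it presses on the bottle and holds it snugly against the fixed bar. Then fold the bar's cam lever all the way down to lock it, and do not disturb the other things on the bench.

Things in the scene. Friction and masses are not known exactly. Their poses are not given: they have to be found in the camera images.
- bottle: Closed amber glass bottle, white label, black screw cap, lying on its side on the shaker platform, cap end more or less towards the robot. Body 56 mm in diameter, straight up to 86 mm; shoulder; neck 27 mm; cap 33 mm in diameter from 110 to 128 mm (the top). About 0.3 kg, centre of mass about 50 mm up. Origin: centre of the base; z along its axis from base to cap (points up when upright).
- platform_mid (a point): Centre of the top face of the shaker's platform, a flat steel plate 330 x 330 mm, 95 mm above the bench; the shaker does not move. x points from the loose bar to the fixed bar (away from the robot), y to the left, z up. Rails 16 mm wide, 20 mm high run along x at y = +150 and -150 mm.
- fixed_bar_mid (a point): Middle of the axis of the fixed bar: a black rubber-sleeved rod 20 mm in diameter, 272 mm long, along y, axis 32 mm above the platform (22 mm free below), 100 mm beyond the platform's centre, bolted to both rails. Axes as platform_mid.
- clamp_bar_mid (a point): Middle of the axis of the loose clamp bar: an equal rod parallel to the fixed bar, nearer to the robot, axis 32 mm above the platform. It slides straight along the rails on two steel carriages and can be gripped from above anywhere along it. Axes as platform_mid.
- clamp_bar (a joint): Slide of the clamp bar in m: grows as it moves along +x towards the fixed bar. At 0 the two axes are 235 mm apart; end stop 0.195. It drags with about 4 N and stays where left; once the cam lever is down it is locked and will not slide. With the bottle snug between the bars their axes are 76 mm apart.
- lever_pivot (a point): Pivot of the cam lever on the clamp bar's left carriage, 150 mm to the left (+y) of clamp_bar_mid, same height; moves with the bar. Axes as platform_mid; the lever turns about x.
- lever_end (a point): Point inside the cam lever's black grip, 65 mm from the pivot. The grip is 20 mm wide along x and 14 mm thick, from 35 to 77 mm from the pivot. Its z axis points along the lever from pivot to end.
- cam_lever (a joint): Angle of the cam lever in rad: 0 = straight up, bar free. It folds outward (left, +y) and down; 1.57 = level, fully down on its stop, bar locked. Stays where left. Free at first; from about 0.6 rad the cam bites on the rail and it takes 6 to 10 N at the grip.
- wash_bottle: White plastic wash bottle with a bent spout, 66 mm in diameter, 182 mm high, on the bench; origin at the centre of its base, z up. To be left alone.
- beaker: Empty glass beaker, 70 mm in diameter, 85 mm high, on the bench; origin at the centre of its base, z up. To be left alone.
- jar: Amber glass jar with a black lid, 64 mm in diameter, 95 mm high, on the bench; origin at the centre of its base, z up. To be left alone.

How it is judged:
On the way, in this order (a step that is already met when the one before it is completed fails the run):
1. the bottle stands upright on its base on the platform between the bars, let go (angle between bottle's own z axis and vertical below 0.08 rad and z of bottle in the frame of platform_mid between -0.004 and 0.004 m and x of bottle in the frame of fixed_bar_mid below -0.03 m and x of bottle in the frame of clamp_bar_mid above 0.03 m and contact force between the fingers and bottle below 0.1 N), for 0.2 s.
2. the clamp bar has been slid up and presses on the upright bottle with over 2 N, the bottle within 1.5 mm of touching the fixed bar (angle between bottle's own z axis and vertical below 0.08 rad and x of bottle in the frame of fixed_bar_mid above -0.0395 m and x of bottle in the frame of clamp_bar_mid below 0.0395 m and contact force between clamp_bar and bottle above 2 N), for 0.1 s.
At the end, for the whole second after the job is handed in: The bottle stands still and upright (within 0.06 rad) on its base on the platform, snug between the bars (within 1.5 mm of touching each), and the cam lever is folded down to lock the clamp bar (over 1.45 of its 1.57 rad) (angle between bottle's own z axis and vertical below 0.06 rad and z of bottle in the frame of platform_mid between -0.004 and 0.004 m and x of bottle in the frame of fixed_bar_mid above -0.0395 m and x of bottle in the frame of clamp_bar_mid below 0.0395 m and value of joint cam_lever above 1.45 rad and linear speed of bottle below 0.01 m/s).
It fails at once if the glass bottle is dropped, knocked or squeezed against the shaker or its bars with over 90 N in all (contact force between bottle and shaker above 90 N).
It fails at once if the wash bottle is pushed about (over 20 mm) or knocked over (distance of wash_bottle from where it was at the start of the episode above 0.02 m or angle between wash_bottle's own z axis and vertical above 0.35 rad).
It fails at once if the beaker is pushed about (over 20 mm) or knocked over (distance of beaker from where it was at the start of the episode above 0.02 m or angle between beaker's own z axis and vertical above 0.35 rad).
It fails at once if the jar is pushed about (over 20 mm) or knocked over (distance of jar from where it was at the start of the episode above 0.02 m or angle between jar's own z axis and vertical above 0.35 rad).
It also fails if it takes over 67 s, if anything falls off the work surface, if the arm or the gripper's body presses on something with over 40 N, if the wrist force passes 120 N, or if a joint passes its speed limit or range.

## Working session

There is one attempt and no reset: what is moved stays moved. The work goes in short steps, Python scripts to look and compute and a tool call to move; the robot and the scene stay as the last step left them, time stands still between calls to the robot, and variables do not carry over. Pictures are saved under pics/ and viewed, about 8 in all and at most 12, crops included, and the job is handed in when it is done.

Besides the shell and the picture viewer there is one more tool, called as name(argument=value, ...) on one line, values as JSON. servo_tool: Moves the arm, as the interface text tells. Its arguments: {"type":"object","properties":{"deltas":{"type":"array","items":{"type":"number"}},"hand":{"type":"number"},"force":{"type":"number"}},"required":["deltas"]}

```bash
mkdir -p pics; cat > h.py <<'E'
import numpy as np, cv2
from scipy.spatial.transform import Rotation as R
from rig import bot
def rot(q): return R.from_quat([q[1],q[2],q[3],q[0]]).as_matrix()
def cloud(c):
    v,u=np.mgrid[:384,:512]; z=c["range_z"]
    p=np.stack([(u-c["cx"])/c["fx"]*z,(v-c["cy"])/c["fy"]*z,z],-1)
    return p@rot(c["attitude"]).T+np.array(c["position"])
E
python3 - <<'E'
from h import *
s=bot.read_state(); print(s, bot.tips_ahead)
ims=[]
for n in("scene","side"):
    c=bot.camera(n); np.savez(n+".npz",**c); print(n,c["position"],c["attitude"],c["fx"])
    cv2.imwrite(f"pics/{n}0.png",c["pixels"][...,::-1])
E
```

```text
{'clock': 0.0, 'qpos': array([-2.15349076e-01,  3.81182947e-01,  1.29825624e+00, -1.61740186e-05,
        1.46358546e+00, -2.15339211e-01]), 'joint_vel': array([ 0.00076527,  0.00077791, -0.00023542, -0.00034128,  0.00029821,
       -0.00100737]), 'effort': array([-1.00240642e-03, -4.48466885e+01, -2.31285810e+01, -2.87182611e-04,
        4.73836102e-03,  1.77242771e-05]), 'position': array([5.49744798e-01, 2.26684915e-05, 2.55720282e-01]), 'tool_rot': array([ 0.49957468,  0.49972389,  0.500421  , -0.50027992]), 'contact_force': array([-0.43921227, -0.05171955,  0.86299042]), 'ft_torque': array([0.01861712, 0.0787107 , 0.04113941]), 'width': 0.9987753629963733} 0.025
scene [ 1.45136433 -0.41936751  1.07484056] [-0.33579718  0.78022551  0.48577895 -0.20617278] 376.99925643108287
side [0.30937691 1.00524211 1.11587664] [ 0.05950376 -0.12555617  0.91110446 -0.38805106] 416.2696296235491
```

View pics/scene0.png

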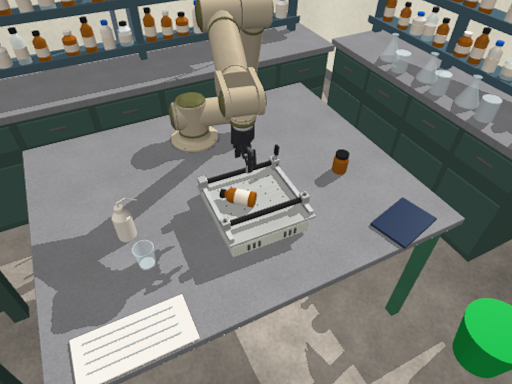

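View pics/side0.png

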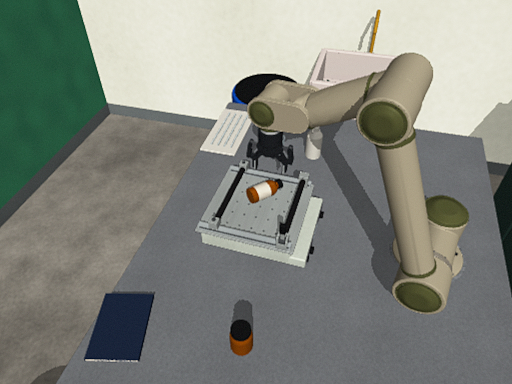

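Scene view: shaker at about (255,205), bottle at (240,197) with the cap to the left. Wash bottle (124,220), beaker (145,255), jar (341,162). Side view: bottle at (265,190), lever at (282,232). Next I turn these into positions.

```bash
cat >> h.py <<'E'
def masks(c):
    hsv=cv2.cvtColor(c["pixels"],cv2.COLOR_RGB2HSV); h,s,v=hsv[...,0],hsv[...,1],hsv[...,2]
    return dict(amber=(h<20)&(s>150)&(v>60), dark=(v<60), gray=(s<40)&(v>140))
E
python3 - <<'E'
from h import *
for n in("scene","side"):
    c=dict(np.load(n+".npz")); P=cloud(c); m=masks(c)
    print(n)
    z=P[...,2]
    pl=m["gray"]&(abs(z-.095)<.006)&(P[...,0]>.2)&(P[...,0]<.9)&(abs(P[...,1])<.4)
    q=P[pl]; print("plat",np.median(q,0),q.min(0),q.max(0),len(q)); print(cv2.minAreaRect(q[:,:2].astype(np.float32)))
    for name,mm in(("amber",m["amber"]&(z>0)&(z<.25)&(P[...,0]>.2)&(P[...,0]<1.2)&(abs(P[...,1])<.8)),("dark",m["dark"]&(z>.1)&(z<.22)&(P[...,0]>.2)&(P[...,0]<.9)&(abs(P[...,1])<.3))):
        k,l,st,ce=cv2.connectedComponentsWithStats(mm.astype(np.uint8))
        for i in range(1,k):
            if st[i,4]>12:
                q=P[l==i]; print(name,ce[i].round(),st[i,4],"med",np.median(q,0).round(3),q.min(0).round(3),q.max(0).round(3))
c=bot.camera("wrist");np.savez("wrist.npz",**c);cv2.imwrite("pics/w0.png",c["pixels"][...,::-1]);print(c["position"],c["attitude"],c["fx"])
E
```

```text
scene
plat [0.61238748 0.02905944 0.09700712] [ 0.41993493 -0.39929099  0.09080054] [0.7520412  0.18690198 0.10099843] 3255
((0.5833377242088318, -0.10563695430755615), (0.5923503041267395, 0.3253125250339508), 88.61398315429688)
amber [339. 166.] 201 med [0.524 0.458 0.046] [0.485 0.446 0.001] [0.539 0.493 0.083]
amber [229. 194.] 106 med [ 0.565 -0.063  0.141] [ 0.539 -0.078  0.113] [ 0.585 -0.038  0.157]
amber [251. 199.] 96 med [ 0.62  -0.004  0.141] [ 0.599 -0.017  0.111] [0.634 0.017 0.158]
dark [276. 150.] 36 med [0.466 0.177 0.188] [0.451 0.174 0.168] [0.474 0.186 0.208]
dark [262. 165.] 75 med [0.466 0.119 0.135] [0.457 0.078 0.123] [0.473 0.155 0.144]
dark [226. 176.] 155 med [ 0.461 -0.034  0.135] [ 0.449 -0.103  0.125] [0.469 0.048 0.143]
dark [222. 193.] 30 med [ 0.541 -0.082  0.133] [ 0.531 -0.09   0.115] [ 0.55  -0.071  0.142]
dark [266. 211.] 328 med [0.689 0.016 0.136] [ 0.678 -0.112  0.124] [0.697 0.155 0.144]
side
plat [0.57791746 0.0486837  0.09687048] [ 0.41318886 -0.39980845  0.08901236] [0.75071669 0.19836461 0.10099667] 3601
((0.5777132511138916, -0.10381457209587097), (0.5981298685073853, 0.32855626940727234), 88.1533432006836)
amber [273. 186.] 100 med [ 0.542 -0.04   0.142] [ 0.528 -0.063  0.096] [ 0.569 -0.021  0.156]
amber [252. 195.] 139 med [0.6   0.018 0.136] [ 0.58  -0.004  0.098] [0.625 0.033 0.158]
amber [242. 345.] 323 med [0.491 0.507 0.05 ] [0.472 0.468 0.002] [0.529 0.515 0.081]
dark [230. 193.] 270 med [0.678 0.033 0.137] [ 0.669 -0.11   0.101] [0.691 0.151 0.146]
dark [279. 183.] 43 med [ 0.526 -0.066  0.137] [ 0.517 -0.113  0.106] [ 0.553 -0.051  0.148]
dark [292. 209.] 351 med [0.455 0.054 0.138] [ 0.443 -0.103  0.125] [0.469 0.192 0.209]
[0.54962896 0.06862921 0.37340375] [ 1.37213506e-01  9.90541201e-01 -1.60819307e-04 -7.45686946e-04] 272.3908372563155
```

View pics/w0.png

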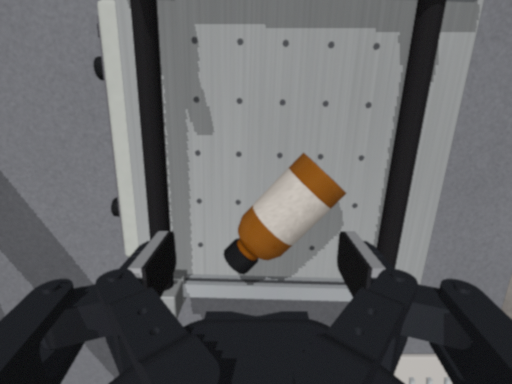

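Wrist view: the bottle lies diagonally, base at upper right (325,180) and cap at lower left (240,255), with clear space between the bars. I'll measure it from this close view.

```bash
python3 - <<'E'
from h import *
c=dict(np.load("wrist.npz")); P=cloud(c); m=masks(c)
x,y,z=P[...,0],P[...,1],P[...,2]
d=m["dark"]
v,u=np.mgrid[:384,:512]
def fit(mm,n):
    q=P[mm]; l=cv2.fitLine(q[:,:2].astype(np.float32),cv2.DIST_HUBER,0,.01,.01).ravel(); l*=np.sign(l[1]) if 0 else 1
    print(n,len(q),"dir yaw of normal",np.degrees(np.arctan2(-l[0],l[1])),"pt",l[2:],"x at y=0",l[2]-l[3]*l[0]/l[1],"z",np.percentile(q[:,2],[50,95]))
ok=(v<220)&d&(z>.128)&(z<.145)
fit(ok&(u>120)&(u<180),"clamp"); fit(ok&(u>370),"fixed")
hsv=cv2.cvtColor(c["pixels"],cv2.COLOR_RGB2HSV)
roi=(u>215)&(u<355)&(v>145)&(v<280)
b=roi&(z>.107)&(z<.2)
k,l,st,ce=cv2.connectedComponentsWithStats(b.astype(np.uint8)); i=1+st[1:,4].argmax(); q=P[l==i]; print(st[i],ce[i])
top=q[q[:,2]>.14]; L=cv2.fitLine(top[:,:2].astype(np.float32),cv2.DIST_L2,0,.01,.01).ravel()
a=L[:2]; a=a if a[0]<0 else -a; o=L[2:]
s=(q[:,:2]-o)@a; n=(q[:,:2]-o)@np.array([-a[1],a[0]])
print("axis base->cap",a,"az",np.degrees(np.arctan2(a[1],a[0])),"s",s.min(),s.max(),"n",n.min(),n.max())
print("base",o+a*s.min(),"cap end",o+a*s.max(),"zmax",np.percentile(q[:,2],99))
for t in np.linspace(s.min(),s.max(),10): 
    w=abs(s-t)<.005; print(round(t-s.min(),3),n[w].min().round(3),n[w].max().round(3),q[w,2].max().round(3))
E
```

```text
clamp 4913 dir yaw of normal -1.5495421 pt [0.46092725 0.04921795] x at y=0 0.45959583 z [0.13560386 0.13756575]
fixed 5053 dir yaw of normal -2.5589142 pt [0.6803405  0.06716739] x at y=0 0.6773387 z [0.13550263 0.13750867]
[ 224  153  123  121 6815] [283.07586207 213.98312546]
axis base->cap [-0.6739692 -0.7387594] az -132.37416 s -0.04592039413943746 0.08212607811271254 n -0.025397973615189 0.028137586400677872
base [0.61134469 0.01558682] cap end [ 0.52504531 -0.07900871] zmax 0.15174347188417509
0.0 -0.025 0.026 0.152
0.014 -0.025 0.027 0.152
0.028 -0.025 0.027 0.153
0.043 -0.025 0.027 0.153
0.057 -0.025 0.027 0.153
0.071 -0.025 0.026 0.152
0.085 -0.025 0.026 0.152
0.1 -0.02 0.022 0.147
0.114 -0.014 0.019 0.141
0.128 -0.013 0.016 0.14
```

```bash
cat >> h.py <<'E'
from scipy.linalg import logm
def plan(pt,Rt,maxr=.13,maxt=4.0):
    "rows of one constant screw from the measured pose to (TCP pt, Rt)"
    s=bot.read_state(); A=np.eye(4);A[:3,:3]=rot(s["tool_rot"]);A[:3,3]=s["position"]
    B=np.eye(4);B[:3,:3]=Rt;B[:3,3]=pt
    D=np.linalg.inv(A)@B; w=R.from_matrix(D[:3,:3]).as_rotvec()
    n=max(1,int(np.ceil(max(abs(w).max()/maxr,np.linalg.norm(w)/.145))))
    while True:
        E=np.real(logm(D))/n; wn=np.array([E[2,1],E[0,2],E[1,0]])
        from scipy.linalg import expm
        t=expm(E)[:3,3]*100
        if np.linalg.norm(t)<=maxt: break
        n+=1
    print("rows",n,"each",t.round(2),wn.round(3)," total shift cm",(D[:3,3]*100).round(2),"rot",w.round(3))
def frame(xt,yt):
    xt=xt/np.linalg.norm(xt); yt=yt-xt*(xt@yt); yt/=np.linalg.norm(yt); return np.c_[xt,yt,np.cross(xt,yt)]
a=np.array([-.674,-.739,0]); p=np.array([.739,-.674,0]); Z=np.array([0,0,1.])
def grasp(phi=30): return frame(-a*np.sin(np.radians(phi))-Z*np.cos(np.radians(phi)),p)
G=np.array([.6113,.0156,.125])+a*.118+p*-.0010
def st():
    s=bot.read_state(); print(s["clock"],"pos",s["position"].round(4),"F",s["contact_force"].round(1),"w",s["width"].round(3),"q",s["qpos"].round(2)); print(rot(s["tool_rot"]).round(3))
E
python3 -c "
from h import *
g=grasp(); plan(G-g[:,0]*.086,g)"
```

```text
rows 7 each [ 0.42 -0.25  1.8 ] [0.103 0.071 0.028]  total shift cm [ 5.64 -4.77 10.27] rot [0.722 0.5   0.195]
```

servo_tool(deltas=[0.42, -0.25, 1.8, 0.103, 0.071, 0.028, 0.42, -0.25, 1.8, 0.103, 0.071, 0.028, 0.42, -0.25, 1.8, 0.103, 0.071, 0.028, 0.42, -0.25, 1.8, 0.103, 0.071, 0.028, 0.42, -0.25, 1.8, 0.103, 0.071, 0.028, 0.42, -0.25, 1.8, 0.103, 0.071, 0.028, 0.42, -0.25, 1.8, 0.103, 0.071, 0.028, 0, 0, 0, 0, 0, 0], hand=6.0, force=40)

```text
clock: 0.95
position: [0.5002, -0.1046, 0.1956]
tool_rot: [0.19, 0.801, 0.342, -0.454]
contact_force: [0.2, -0.7, 1.5]
width: 0.706
```

```bash
sed -i 's/p\*-.0010/p*.001/' h.py; python3 - <<'E'
from h import *
st(); g=grasp(); plan(G-g[:,0]*.086,g); plan(G-g[:,0]*.006,g)
c=bot.camera("wrist");cv2.imwrite("pics/w1.png",c["pixels"][...,::-1])
E
```

```text
Traceback (most recent call last):
  File "h.py", line 32, in st
    s=bot.read_state(); print(s["clock"],"pos",s["position"].round(4),"F",s["contact_force"].round(1),"w",s["width"].round(3),"q",s["qpos"].round(2)); print(rot(s["tool_rot"]).round(3))
                                                                                                          ^^^^^^^^^^^^^^^^
AttributeError: 'float' object has no attribute 'round'
```

```bash
sed -i 's/s\["width"\].round(3)/round(s["width"],3)/' h.py; python3 - <<'E'
from h import *
st(); g=grasp(); plan(G-g[:,0]*.086,g); plan(G-g[:,0]*.006,g)
c=bot.camera("wrist");cv2.imwrite("pics/w1.png",c["pixels"][...,::-1])
E
```

```text
0.95 pos [ 0.5002 -0.1046  0.1956] F [ 0.2 -0.7  1.5] w 0.706 q [-0.69  0.33  1.69  0.6   1.16 -0.17]
[[ 0.354  0.719 -0.598]
 [ 0.374 -0.695 -0.614]
 [-0.857 -0.006 -0.515]]
rows 1 each [-0.19  0.2  -0.43] [-0.028 -0.018 -0.009]  total shift cm [-0.19  0.2  -0.43] rot [-0.028 -0.018 -0.009]
rows 2 each [ 3.9   0.07 -0.16] [-0.014 -0.009 -0.005]  total shift cm [ 7.81  0.12 -0.29] rot [-0.028 -0.018 -0.009]
```

View pics/w1.png

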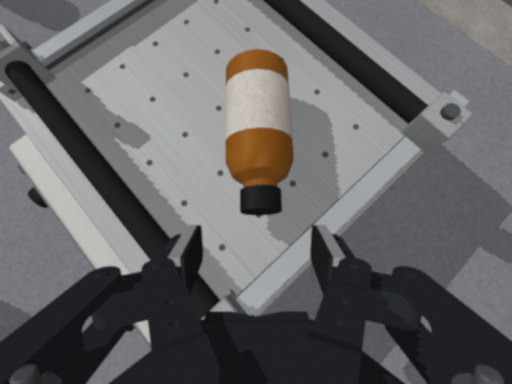

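The wrist view shows the cap at (261,198), centred between the pads (about 190 and 325) and aligned. I'll go in.

servo_tool(deltas=[0, 0.2, -0.4, -0.028, -0.018, -0.009, 2.5, 0, 0, 0, 0, 0, 2.5, 0, 0, 0, 0, 0, 2.0, 0, 0, 0, 0, 0, 0.8, 0, 0, 0, 0, 0, 0, 0, 0, 0, 0, 0])

```text
clock: 1.6
position: [0.5389, -0.0715, 0.1342]
tool_rot: [0.218, 0.788, 0.355, -0.454]
contact_force: [-1.2, -0.6, -0.2]
width: 0.706
```

```bash
python3 - <<'E'
from h import *
st(); g=grasp(); plan(G-g[:,0]*.006,g)
E
```

```text
1.6 pos [ 0.5389 -0.0715  0.1342] F [-1.2 -0.6 -0.2] w 0.706 q [-0.57  0.45  1.7   0.62  0.99 -0.21]
[[ 0.335  0.757 -0.561]
 [ 0.361 -0.653 -0.665]
 [-0.87   0.02  -0.492]]
rows 1 each [-0.04 -0.45  0.86] [ 0.034  0.008 -0.004]  total shift cm [-0.04 -0.45  0.86] rot [ 0.034  0.008 -0.004]
```

servo_tool(deltas=[0, -0.4, 0.8, 0.034, 0.008, -0.004, 0, 0, 0, 0, 0, 0])

```text
clock: 1.8
position: [0.5316, -0.0741, 0.1314]
tool_rot: [0.203, 0.792, 0.35, -0.457]
contact_force: [-0.3, 0.6, -0.8]
width: 0.701
```

```bash
python3 - <<'E'
from h import *
st(); g=grasp(); plan(G-g[:,0]*.006,g)
E
```

```text
1.8 pos [ 0.5316 -0.0741  0.1314] F [-0.3  0.6 -0.8] w 0.701 q [-0.59  0.45  1.72  0.63  0.99 -0.21]
[[ 0.338  0.739 -0.583]
 [ 0.369 -0.673 -0.641]
 [-0.866  0.001 -0.5  ]]
rows 1 each [ 0.05 -0.06  0.15] [ 0.001 -0.    -0.001]  total shift cm [ 0.05 -0.06  0.15] rot [ 0.001 -0.    -0.001]
```

servo_tool(deltas=[0, 0, 0.1, 0, 0, 0, 0, 0, 0, 0, 0, 0, 0, 0, 0, 0, 0, 0, 0, 0, 0, 0, 0, 0, 0, 0, 0, 0, 0, 0, 0, 0, 0, 0, 0, 0], hand=0, force=40)

```text
clock: 2.4
position: [0.5308, -0.0761, 0.1323]
tool_rot: [0.203, 0.793, 0.349, -0.457]
contact_force: [0.6, 0.2, -1.8]
width: 0.374
```

```bash
python3 - <<'E'
from h import *
st()
s=bot.read_state(); T=rot(s["tool_rot"]); P=np.array(s["position"])
plan(P+[0,0,.12],T)
# upright poses: bottle +z rel. tool: a in tool frame
zb=T.T@a; print("bottle z in tool",zb)
for az in(-132.4,-150,180):
  for tilt in(45,60):
    d=np.array([np.cos(np.radians(az)),np.sin(np.radians(az)),0]); x=d*np.sin(np.radians(tilt))-Z*np.cos(np.radians(tilt)); y=np.array([-d[1],d[0],0])
    F=frame(x,y); print(az,tilt,"up of bottle",(F@zb)[2].round(3)); 
    plan(np.array([.56,-.03,.235])-0*x,F)
E
```

```text
2.4 pos [ 0.5308 -0.0761  0.1323] F [ 0.6  0.2 -1.8] w 0.374 q [-0.59  0.45  1.72  0.63  0.99 -0.21]
[[ 0.34   0.738 -0.583]
 [ 0.367 -0.675 -0.641]
 [-0.866  0.004 -0.5  ]]
rows 3 each [-3.46  0.02 -2.  ] [0. 0. 0.]  total shift cm [-10.39   0.05  -6.  ] rot [0. 0. 0.]
bottle z in tool [-0.50032407  0.00087879  0.866067  ]
-132.4 45 up of bottle 0.966
rows 11 each [-1.04 -0.08 -0.45] [-0.    -0.119 -0.   ]  total shift cm [-6.21 -0.92 -9.79] rot [-1.000e-03 -1.309e+00 -4.000e-03]
-132.4 60 up of bottle 1.0
rows 13 each [-0.95 -0.07 -0.27] [-0.    -0.121 -0.   ]  total shift cm [-6.21 -0.92 -9.79] rot [-1.000e-03 -1.571e+00 -4.000e-03]
-150 45 up of bottle 0.966
rows 10 each [-1.13 -0.24 -0.49] [ 0.033 -0.13  -0.005]  total shift cm [-6.21 -0.92 -9.79] rot [ 0.326 -1.299 -0.047]
-150 60 up of bottle 1.0
rows 12 each [-1.02 -0.21 -0.29] [ 0.027 -0.13  -0.008]  total shift cm [-6.21 -0.92 -9.79] rot [ 0.328 -1.558 -0.092]
180 45 up of bottle 0.966
rows 11 each [-1.   -0.44 -0.4 ] [ 0.08  -0.112 -0.011]  total shift cm [-6.21 -0.92 -9.79] rot [ 0.882 -1.23  -0.12 ]
180 60 up of bottle 1.0
rows 12 each [-0.97 -0.44 -0.26] [ 0.074 -0.123 -0.02 ]  total shift cm [-6.21 -0.92 -9.79] rot [ 0.886 -1.473 -0.241]
```

servo_tool(deltas=[-1.5, 0, -0.9, 0, 0, 0, -2.5, 0, -1.5, 0, 0, 0, -2.5, 0, -1.5, 0, 0, 0, -2.5, 0, -1.5, 0, 0, 0, -1.5, 0, -0.8, 0, 0, 0, 0, 0, 0, 0, 0, 0])

```text
clock: 3.0
position: [0.5297, -0.075, 0.2557]
tool_rot: [0.202, 0.791, 0.35, -0.46]
contact_force: [0.5, 0.2, -3.4]
width: 0.367
```

```bash
cat >> h.py <<'E'
def up(az,tilt):
    d=np.array([np.cos(np.radians(az)),np.sin(np.radians(az)),0]); x=d*np.sin(np.radians(tilt))-Z*np.cos(np.radians(tilt))
    return frame(x,np.array([-d[1],d[0],0]))
E
python3 - <<'E'
from h import *
st()
plan(np.array([.55,-.03,.25]),up(180,45))
E
```

```text
3.0 pos [ 0.5297 -0.075   0.2557] F [ 0.5  0.2 -3.4] w 0.367 q [-0.59  0.29  1.54  0.54  1.28  0.  ]
[[ 0.332  0.739 -0.587]
 [ 0.367 -0.674 -0.641]
 [-0.869 -0.002 -0.495]]
rows 11 each [ 0.06 -0.28 -0.38] [ 0.08  -0.111 -0.011]  total shift cm [ 2.82 -1.53 -3.79] rot [ 0.882 -1.222 -0.117]
```

servo_tool(deltas=[0.06, -0.28, -0.38, 0.08, -0.111, -0.011, 0.06, -0.28, -0.38, 0.08, -0.111, -0.011, 0.06, -0.28, -0.38, 0.08, -0.111, -0.011, 0.06, -0.28, -0.38, 0.08, -0.111, -0.011, 0.06, -0.28, -0.38, 0.08, -0.111, -0.011, 0.06, -0.28, -0.38, 0.08, -0.111, -0.011, 0.06, -0.28, -0.38, 0.08, -0.111, -0.011])

```text
clock: 3.7
position: [0.5366, -0.0439, 0.2495]
tool_rot: [-0.073, -0.556, -0.13, 0.818]
contact_force: [1.5, -0.8, -3.0]
width: 0.369
```

```bash
python3 - <<'E'
from h import *
st()
plan(np.array([.55,-.03,.255]),up(180,45))
plan(np.array([.55,-.03,.255]),up(180,60))
E
```

```text
3.7 pos [ 0.5366 -0.0439  0.2495] F [ 1.5 -0.8 -3. ] w 0.369 q [-0.27  0.53  1.11 -0.08  1.87  1.  ]
[[-0.372  0.264 -0.89 ]
 [ 0.025 -0.955 -0.294]
 [-0.928 -0.132  0.349]]
rows 4 each [-0.29 -0.3  -0.28] [ 0.075 -0.101 -0.009]  total shift cm [-0.97 -1.04 -1.41] rot [ 0.3   -0.405 -0.036]
rows 6 each [-0.22 -0.21 -0.16] [ 0.049 -0.111 -0.013]  total shift cm [-0.97 -1.04 -1.41] rot [ 0.296 -0.664 -0.075]
```

Reachable with plenty of joint range, so I'll go for the full 60° tilt.

servo_tool(deltas=[-0.22, -0.21, -0.16, 0.049, -0.111, -0.013, -0.22, -0.21, -0.16, 0.049, -0.111, -0.013, -0.22, -0.21, -0.16, 0.049, -0.111, -0.013, -0.22, -0.21, -0.16, 0.049, -0.111, -0.013, -0.22, -0.21, -0.16, 0.049, -0.111, -0.013, -0.22, -0.21, -0.16, 0.049, -0.111, -0.013, 0, 0, 0, 0, 0, 0])

```text
clock: 4.4
position: [0.5519, -0.0273, 0.2409]
tool_rot: [0.001, -0.237, -0.001, 0.972]
contact_force: [-0.6, -0.5, -4.0]
width: 0.367
```

```bash
python3 - <<'E'
from h import *
st()
plan(np.array([.55,-.03,.255]),up(180,60))
c=bot.camera("side");np.savez("side1.npz",**c); a1=c["pixels"][100:290,180:400]
c=bot.camera("scene");np.savez("scene1.npz",**c); a2=c["pixels"][100:260,160:360]
cv2.imwrite("pics/s1.png",np.vstack([cv2.resize(a1,(660,570))[:320],cv2.resize(a2,(660,528))[:280]])[...,::-1])
E
```

```text
4.4 pos [ 0.5519 -0.0273  0.2409] F [-0.6 -0.5 -4. ] w 0.367 q [-0.19  0.86  0.79 -0.31  2.55  1.22]
[[-0.888 -0.001 -0.46 ]
 [ 0.002 -1.    -0.002]
 [-0.46  -0.003  0.888]]
rows 1 each [-0.48  0.27  1.34] [0.002 0.045 0.002]  total shift cm [-0.48  0.27  1.34] rot [0.002 0.045 0.002]
```

View pics/s1.png

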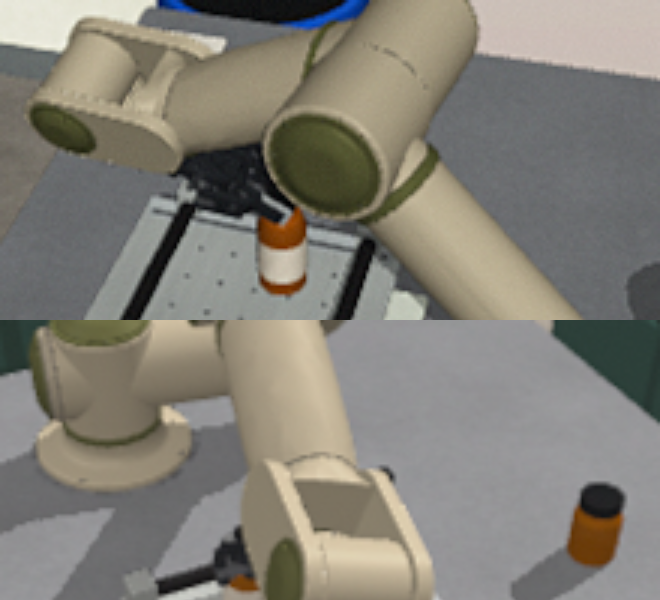

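Bottle hangs nearly upright, about 25 mm above the platform (side crop, around (283,250)). I'll correct the 2.6° tilt and shift it towards the fixed bar.

servo_tool(deltas=[-1.7, 0, -0.9, 0, 0.022, 0, -1.7, 0, -0.9, 0, 0.022, 0, -0.3, 0, 0, 0, 0, 0, 0, 0, 0, 0, 0, 0])

```text
clock: 4.9
position: [0.5926, -0.028, 0.2482]
tool_rot: [-0.001, -0.27, -0.003, 0.963]
contact_force: [-0.5, -0.5, -3.1]
width: 0.372
```

```bash
python3 - <<'E'
from h import *
st()
plan(np.array([.59,-.027,.238]),up(180,60))
c=bot.camera("side"); P=cloud(c); m=masks(c)
v,u=np.mgrid[:384,:512]
hsv=cv2.cvtColor(c["pixels"],cv2.COLOR_RGB2HSV)
mm=(m["amber"])&(abs(P[...,1]+.02)<.06)&(P[...,0]>.5)&(P[...,0]<.7)
q=P[mm]; print(len(q),q.min(0),q.max(0),np.percentile(q[:,2],[2,98]))
# bottle silhouette rows: x mid vs z for all body points
b=(P[...,2]>.108)&(P[...,2]<.19)&(abs(P[...,1]+.02)<.05)&(P[...,0]>.54)&(P[...,0]<.65)
for z0 in np.arange(.11,.19,.01):
    w=P[b&(abs(P[...,2]-z0)<.005)]
    if len(w)>3: print(z0.round(3),len(w),w[:,:2].mean(0).round(4),w[:,0].min().round(4),w[:,0].max().round(4),w[:,1].max().round(4))
E
```

```text
4.9 pos [ 0.5926 -0.028   0.2482] F [-0.5 -0.5 -3.1] w 0.372 q [-0.18  0.92  0.6  -0.32  2.61  1.19]
[[-0.854  0.003 -0.519]
 [ 0.    -1.    -0.007]
 [-0.52  -0.006  0.854]]
rows 1 each [ 0.75 -0.09 -0.73] [ 0.007 -0.023  0.   ]  total shift cm [ 0.75 -0.09 -0.73] rot [ 0.007 -0.023  0.   ]
164 [ 0.55686601 -0.03263593  0.12628381] [0.60541089 0.00454642 0.23084614] [0.12805351 0.22906336]
0.13 23 [ 0.578  -0.0083] 0.5588 0.6067 -0.001
0.14 34 [ 0.5798 -0.0071] 0.5575 0.6072 0.0012
0.15 32 [ 0.5818 -0.006 ] 0.5572 0.6068 0.0028
0.16 36 [ 0.5759 -0.0064] 0.5573 0.6064 0.0022
0.17 32 [ 0.5808 -0.0061] 0.5562 0.6072 0.0026
0.18 33 [ 0.5803 -0.006 ] 0.5569 0.607 0.0013
```

servo_tool(deltas=[0.4, 0, -0.6, 0.007, -0.02, 0, 0.4, 0, -0.6, 0, 0, 0, 0.4, 0, -0.6, 0, 0, 0, 0, 0, 0, 0, 0, 0])

```text
clock: 5.35
position: [0.5895, -0.0279, 0.2251]
tool_rot: [0.0, -0.259, -0.0, 0.966]
contact_force: [-0.0, -0.8, -4.0]
width: 0.369
```

```bash
python3 -c "
from h import *
st(); plan(np.array([.59,-.027,.218]),up(180,60))"
```

```text
5.35 pos [ 0.5895 -0.0279  0.2251] F [-0.  -0.8 -4. ] w 0.369 q [-0.18  0.94  0.64 -0.3   2.58  1.22]
[[-0.866 -0.    -0.5  ]
 [ 0.    -1.    -0.   ]
 [-0.5   -0.     0.866]]
rows 1 each [ 0.31 -0.09 -0.64] [0. 0. 0.]  total shift cm [ 0.31 -0.09 -0.64] rot [0. 0. 0.]
```

servo_tool(deltas=[0.15, 0, -0.26, 0, 0, 0, 0.15, 0, -0.26, 0, 0, 0, 0, 0, 0, 0, 0, 0, 0.05, 0, -0.1, 0, 0, 0, 0, 0, 0, 0, 0, 0])

```text
clock: 5.85
position: [0.5895, -0.0279, 0.2174]
tool_rot: [0.0, -0.259, -0.0, 0.966]
contact_force: [-0.2, 0.8, -3.1]
width: 0.369
```

servo_tool(deltas=[0.07, 0, -0.13, 0, 0, 0, 0, 0, 0, 0, 0, 0])

```text
clock: 6.05
position: [0.5894, -0.028, 0.2175]
tool_rot: [0.0, -0.259, 0.0, 0.966]
contact_force: [-0.1, 0.4, -2.9]
width: 0.37
```

servo_tool(deltas=[0.07, 0, -0.13, 0, 0, 0, 0, 0, 0, 0, 0, 0])

```text
clock: 6.25
position: [0.5893, -0.028, 0.2174]
tool_rot: [0.001, -0.259, 0.001, 0.966]
contact_force: [0.1, 0.5, -4.0]
width: 0.369
```

servo_tool(deltas=[0.15, 0, -0.26, 0, 0, 0, 0, 0, 0, 0, 0, 0])

```text
clock: 6.45
position: [0.5889, -0.028, 0.2176]
tool_rot: [0.001, -0.259, 0.002, 0.966]
contact_force: [-0.6, 1.0, -3.8]
width: 0.368
```

```bash
python3 - <<'E'
from h import *
st()
c=bot.camera("side"); P=cloud(c); m=masks(c)
mm=(m["amber"])&(abs(P[...,1]+.02)<.06)&(P[...,0]>.5)&(P[...,0]<.7)&(P[...,2]>.05)
print(np.percentile(P[mm][:,2],[0,2,98,100]))
E
```

```text
6.45 pos [ 0.5889 -0.028   0.2176] F [-0.6  1.  -3.8] w 0.368 q [-0.19  0.94  0.66 -0.29  2.56  1.23]
[[-0.866 -0.004 -0.501]
 [ 0.002 -1.     0.004]
 [-0.501  0.002  0.866]]
[0.09503537 0.09844954 0.20085055 0.21312158]
```

servo_tool(deltas=[0.15, 0, -0.26, 0, 0, 0])

```text
clock: 6.6
position: [0.5886, -0.028, 0.217]
tool_rot: [0.002, -0.259, 0.002, 0.966]
contact_force: [3.3, -3.2, 28.2]
width: 0.371
```

Contact is confirmed at 28 N, so the bottle is on the platform. I'll relax and open.

servo_tool(deltas=[0, 0, 0, 0, 0, 0, 0, 0, 0, 0, 0, 0, 0, 0, 0, 0, 0, 0, 0, 0, 0, 0, 0, 0, 0, 0, 0, 0, 0, 0], hand=5.5)

```text
clock: 7.1
position: [0.5885, -0.0278, 0.2165]
tool_rot: [0.002, -0.258, 0.002, 0.966]
contact_force: [0.2, -1.1, 0.4]
width: 0.645
```

```bash
python3 - <<'E'
from h import *
st()
c=bot.camera("side"); P=cloud(c); m=masks(c)
cv2.imwrite("pics/s2.png",cv2.resize(c["pixels"][130:270,190:350],(640,560))[...,::-1])
b=(P[...,2]>.1)&(P[...,2]<.19)&(abs(P[...,1]+.02)<.05)&(P[...,0]>.54)&(P[...,0]<.65)
for z0 in np.arange(.11,.19,.015):
    w=P[b&(abs(P[...,2]-z0)<.006)]
    if len(w)>3: print(z0.round(3),len(w),w[:,0].min().round(4),w[:,0].max().round(4),w[:,1].max().round(4))
E
```

```text
7.1 pos [ 0.5885 -0.0278  0.2165] F [ 0.2 -1.1  0.4] w 0.645 q [-0.19  0.94  0.66 -0.29  2.56  1.24]
[[-0.867 -0.005 -0.499]
 [ 0.003 -1.     0.005]
 [-0.499  0.003  0.867]]
0.11 36 0.5516 0.6065 0.0265
0.125 42 0.5515 0.6061 -0.0002
0.14 42 0.5512 0.605 0.0036
0.155 43 0.5519 0.6057 0.0027
0.17 47 0.5517 0.6057 0.0032
0.185 53 0.5521 0.605 0.0032
```

View pics/s2.png

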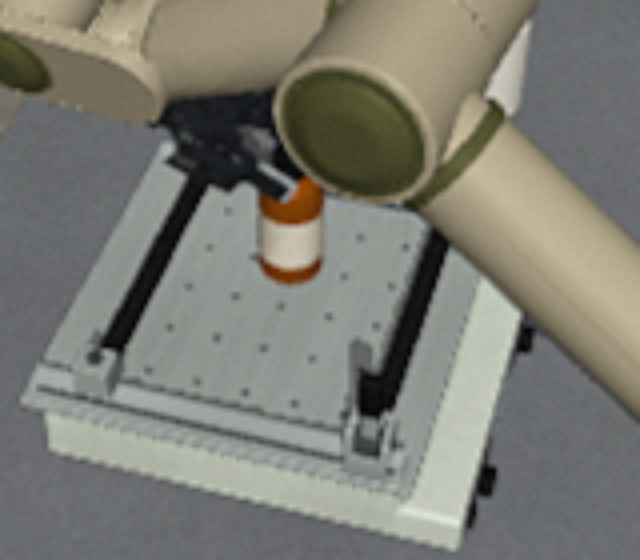

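The bottle stands upright (crop at (290,235)), centred at about x=0.579, y=-0.026. I'll open wider and back off slowly.

servo_tool(deltas=[0, 0, 0, 0, 0, 0, -0.5, 0, 0, 0, 0, 0, -1, 0, 0, 0, 0, 0, -1, 0, 0, 0, 0, 0, -1, 0, 0, 0, 0, 0], hand=7.5)

```text
clock: 7.65
position: [0.6199, -0.0278, 0.2348]
tool_rot: [0.002, -0.257, 0.002, 0.966]
contact_force: [-0.1, -0.5, 0.1]
width: 0.882
```

```bash
python3 -c "
from h import *
st()"
```

```text
7.65 pos [ 0.6199 -0.0278  0.2348] F [-0.1 -0.5  0.1] w 0.882 q [-0.18  1.01  0.46 -0.35  2.69  1.17]
[[-0.867 -0.005 -0.497]
 [ 0.003 -1.     0.005]
 [-0.497  0.003  0.867]]
```

servo_tool(deltas=[-0.7, 0, 0.6, 0, 0, 0, -1, 0, 1.7, 0, 0, 0, -1, 0, 1.7, 0, 0, 0, -1, 0, 1.7, 0, 0.05, 0, -1, 0, 1.7, 0, 0.1, 0, -1, 0, 1.7, 0, 0.1, 0])

```text
clock: 8.25
position: [0.6233, -0.0274, 0.3395]
tool_rot: [0.003, -0.374, 0.001, 0.927]
contact_force: [0.1, 0.3, -1.1]
width: 0.876
```

```bash
python3 - <<'E'
from h import *
st()
V=frame(-Z,np.array([1.,-.035,0])); plan(np.array([.6,.1,.33]),V)
V2=frame(-Z,np.array([-1.,.035,0])); plan(np.array([.6,.1,.33]),V2)
E
```

```text
8.25 pos [ 0.6233 -0.0274  0.3395] F [ 0.1  0.3 -1.1] w 0.876 q [-0.18  0.89  0.3  -0.32  2.73  1.15]
[[-0.72  -0.006 -0.694]
 [ 0.005 -1.     0.005]
 [-0.694  0.     0.72 ]]
rows 12 each [-0.08 -1.01 -0.63] [-0.121  0.053  0.051]  total shift cm [  2.4  -12.72   0.99] rot [-1.452  0.635  0.616]
rows 13 each [ 0.38 -0.68  0.82] [ 0.116  0.048 -0.049]  total shift cm [  2.4  -12.72   0.99] rot [ 1.505  0.621 -0.639]
```

```bash
python3 - <<'E'
from h import *
V=frame(-Z,np.array([1.,-.035,0])); plan(np.array([.5,.09,.33]),V)
E
```

```text
rows 12 each [ 0.3  -1.52  0.05] [-0.121  0.053  0.051]  total shift cm [  9.59 -11.66   7.93] rot [-1.452  0.635  0.616]
```

servo_tool(deltas=[0.3, -1.52, 0.05, -0.121, 0.053, 0.051, 0.3, -1.52, 0.05, -0.121, 0.053, 0.051, 0.3, -1.52, 0.05, -0.121, 0.053, 0.051, 0.3, -1.52, 0.05, -0.121, 0.053, 0.051, 0.3, -1.52, 0.05, -0.121, 0.053, 0.051, 0.3, -1.52, 0.05, -0.121, 0.053, 0.051, 0.3, -1.52, 0.05, -0.121, 0.053, 0.051, 0.3, -1.52, 0.05, -0.121, 0.053, 0.051])

```text
clock: 9.05
position: [0.5575, 0.0748, 0.3399]
tool_rot: [-0.363, -0.51, -0.359, 0.692]
contact_force: [1.3, 0.2, -0.6]
width: 0.879
```

```bash
python3 - <<'E'
from h import *
st()
V=frame(-Z,np.array([1.,-.035,0])); plan(np.array([.48,.09,.30]),V)
E
```

```text
9.05 pos [0.5575 0.0748 0.3399] F [ 1.3  0.2 -0.6] w 0.879 q [-0.02  0.47  0.94 -0.15  1.95  0.43]
[[-0.216  0.869 -0.445]
 [-0.136 -0.478 -0.868]
 [-0.967 -0.127  0.222]]
rows 4 each [ 1.19 -1.87  0.1 ] [-0.113  0.048  0.044]  total shift cm [ 5.32 -6.96  1.24] rot [-0.451  0.191  0.177]
```

servo_tool(deltas=[1.19, -1.87, 0.1, -0.113, 0.048, 0.044, 1.19, -1.87, 0.1, -0.113, 0.048, 0.044, 1.19, -1.87, 0.1, -0.113, 0.048, 0.044, 1.19, -1.87, 0.1, -0.113, 0.048, 0.044, 0, 0, 0, 0, 0, 0])

```text
clock: 9.55
position: [0.4754, 0.0919, 0.3016]
tool_rot: [0.499, 0.507, 0.497, -0.497]
contact_force: [-0.1, -0.3, -0.4]
width: 0.878
```

```bash
python3 - <<'E'
from h import *
st()
V=frame(-Z,np.array([1.,-.035,0])); plan(np.array([.457,.09,.20]),V)
c=bot.camera("wrist");np.savez("w3.npz",**c);cv2.imwrite("pics/w3.png",c["pixels"][...,::-1])
c=bot.camera("scene"); P=cloud(c)
b=(P[...,2]>.1)&(P[...,2]<.18)&(abs(P[...,1]+.02)<.06)&(P[...,0]>.53)&(P[...,0]<.65)
for z0 in np.arange(.115,.18,.02):
    w=P[b&(abs(P[...,2]-z0)<.006)]
    if len(w)>3: print(z0.round(3),len(w),w.min(0).round(4),w.max(0).round(4))
E
```

```text
9.55 pos [0.4754 0.0919 0.3016] F [-0.1 -0.3 -0.4] w 0.878 q [-0.06  0.23  1.39  0.01  1.51 -0.05]
[[ 0.013  1.    -0.008]
 [ 0.008 -0.008 -1.   ]
 [-1.     0.012 -0.008]]
rows 3 each [ 3.38 -0.64  0.09] [ 0.009 -0.003 -0.004]  total shift cm [10.13 -1.96  0.28] rot [ 0.027 -0.008 -0.012]
0.115 35 [ 0.571  -0.0572  0.1093] [ 0.6092 -0.01    0.1207]
0.135 39 [ 0.5709 -0.0569  0.1292] [ 0.6097 -0.01    0.1404]
0.155 42 [ 0.5755 -0.0589  0.1491] [ 0.6096 -0.0103  0.1608]
0.175 38 [ 0.5794 -0.0578  0.1695] [ 0.6089 -0.0088  0.18  ]
```

View pics/w3.png

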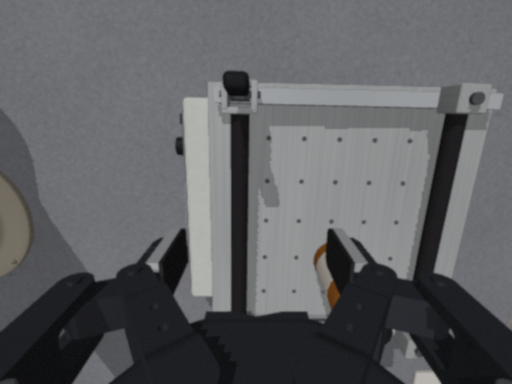

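Wrist view: bar at u≈240, slightly left of the finger midline (≈257), lever at (237,83), bottle upright at the right. I'll get the bar line and lever position from depth.

```bash
python3 - <<'E'
from h import *
c=dict(np.load("w3.npz")); P=cloud(c); m=masks(c); v,u=np.mgrid[:384,:512]; z=P[...,2]
q=P[m["dark"]&(u>225)&(u<255)&(v>115)&(v<230)&(z>.125)&(z<.145)]
for a0,b0 in((115,150),(190,230)):
    w=P[m["dark"]&(u>225)&(u<255)&(v>a0)&(v<b0)&(z>.125)&(z<.145)]; print("bar y",w[:,1].mean().round(3),"x",w[:,0].min().round(4),w[:,0].max().round(4))
w=P[m["dark"]&(u>420)&(v>115)&(v<230)&(z>.125)&(z<.145)]; l=cv2.fitLine(w[:,:2].astype(np.float32),cv2.DIST_HUBER,0,.01,.01).ravel(); print("fixed slope",l[0]/l[1],l[2:],w[w[:,2]>.1355].mean(0))
l=cv2.fitLine(q[:,:2].astype(np.float32),cv2.DIST_HUBER,0,.01,.01).ravel(); print("clamp slope",l[0]/l[1],l[2:])
w=P[m["dark"]&(u>215)&(u<260)&(v>60)&(v<110)&(z>.15)]; print("lever",w.min(0).round(3),w.max(0).round(3),np.median(w,0))
E
```

```text
bar y 0.14 x 0.4508 0.4693
bar y 0.056 x 0.4491 0.4669
fixed slope 0.032768484 [0.679097   0.08627909] [0.68428511 0.09586417 0.13658689]
clamp slope 0.025725748 [0.45924917 0.09929777]
lever [0.452 0.16  0.167] [0.474 0.19  0.42 ] [0.46191864 0.18122933 0.2027994 ]
```

servo_tool(deltas=[2.5, -0.6, 0.1, 0.014, 0, -0.006, 2.5, -0.6, 0.1, 0.013, 0, -0.006, 2.5, -0.5, 0, 0, 0, 0, 2.5, 0, 0, 0, 0, 0, 0, 0, 0, 0, 0, 0], hand=5)

```text
clock: 10.15
position: [0.4698, 0.0899, 0.2028]
tool_rot: [0.49, 0.515, 0.486, -0.508]
contact_force: [-0.1, -0.2, 0.2]
width: 0.584
```

```bash
python3 - <<'E'
from h import *
st()
V=frame(-Z,np.array([1.,-.03,0])); plan(np.array([.459,.09,.135]),V)
E
```

```text
10.15 pos [0.4698 0.0899 0.2028] F [-0.1 -0.2  0.2] w 0.584 q [-0.06  0.3   1.59  0.    1.24 -0.02]
[[ 0.01   0.999 -0.046]
 [ 0.002 -0.046 -0.999]
 [-1.     0.009 -0.003]]
rows 2 each [ 3.39 -0.56  0.03] [-0.008 -0.001 -0.005]  total shift cm [ 6.77 -1.14  0.06] rot [-0.017 -0.003 -0.01 ]
```

servo_tool(deltas=[1.0, -1.2, 0, -0.015, 0, -0.01, 2, -0.2, 0, 0, 0, 0, 0, 0, 0, 0, 0, 0])

```text
clock: 10.45
position: [0.4605, 0.0904, 0.1753]
tool_rot: [0.492, 0.509, 0.491, -0.507]
contact_force: [0.6, 0.4, 0.4]
width: 0.585
```

```bash
python3 - <<'E'
from h import *
st()
V=frame(-Z,np.array([1.,-.03,0])); plan(np.array([.459,.09,.135]),V)
E
```

```text
10.45 pos [0.4605 0.0904 0.1753] F [0.6 0.4 0.4] w 0.585 q [-0.06  0.32  1.65  0.    1.17 -0.03]
[[ 0.004  0.999 -0.033]
 [ 0.001 -0.033 -0.999]
 [-1.     0.004 -0.001]]
rows 2 each [ 2.01 -0.08  0.02] [-0.001 -0.001 -0.002]  total shift cm [ 4.03 -0.17  0.05] rot [-0.003 -0.001 -0.004]
```

servo_tool(deltas=[1.5, -0.3, 0, 0, 0, 0, 1.5, -0.2, 0, 0, 0, 0, 1, -0.1, 0, 0, 0, 0, 0, 0, 0, 0, 0, 0])

```text
clock: 10.85
position: [0.4611, 0.0903, 0.1401]
tool_rot: [0.495, 0.512, 0.488, -0.505]
contact_force: [-0.2, 0.5, 1.2]
width: 0.584
```

servo_tool(deltas=[0, 0, 0, 0, 0, 0, 0, 0, 0, 0, 0, 0, 0, 0, 0, 0, 0, 0, 0, 0, 0, 0, 0, 0], hand=0, force=30)

```text
clock: 11.25
position: [0.4622, 0.0903, 0.1421]
tool_rot: [0.495, 0.512, 0.487, -0.505]
contact_force: [0.6, 0.0, -7.2]
width: 0.22
```

servo_tool(deltas=[0, 0, 0, 0, 0, 0, 0, 0, 0, 0, 0, 0, 0.6, -0.2, 0, 0, 0, 0, 0.5, -0.2, 0, 0, 0, 0], hand=4)

```text
clock: 11.65
position: [0.4594, 0.0903, 0.1318]
tool_rot: [0.496, 0.513, 0.486, -0.504]
contact_force: [-0.2, 0.3, -0.6]
width: 0.469
```

servo_tool(deltas=[0, 0, 0, 0, 0, 0, 0, 0, 0, 0, 0, 0, 0, 0, 0, 0, 0, 0], hand=0)

```text
clock: 11.95
position: [0.4596, 0.0903, 0.1316]
tool_rot: [0.497, 0.513, 0.486, -0.504]
contact_force: [-1.3, 0.3, -0.9]
width: 0.219
```

```bash
python3 - <<'E'
from h import *
st()
V=frame(-Z,np.array([1.,-.03,0])); plan(np.array([.459,.09,.133]),V)
E
```

```text
11.95 pos [0.4596 0.0903 0.1316] F [-1.3  0.3 -0.9] w 0.219 q [-0.06  0.38  1.72  0.    1.02 -0.03]
[[ 0.02   0.999 -0.034]
 [-0.001 -0.034 -0.999]
 [-1.     0.02   0.   ]]
rows 1 each [-0.14 -0.06  0.03] [-0.004  0.    -0.02 ]  total shift cm [-0.14 -0.06  0.03] rot [-0.004  0.    -0.02 ]
```

Gripped cleanly at bar height. Now I'll slide it forward.

servo_tool(deltas=[-0.1, 1.0, 0, 0, 0, -0.02, 0, 1.2, 0, 0, 0, 0, 0, 1.2, 0, 0, 0, 0, 0, 1.2, 0, 0, 0, 0, 0, 1.2, 0, 0, 0, 0, 0, 0, 0, 0, 0, 0])

```text
clock: 12.55
position: [0.5176, 0.0885, 0.1318]
tool_rot: [-0.49, -0.507, -0.493, 0.51]
contact_force: [4.1, 1.3, -2.3]
width: 0.223
```

```bash
python3 - <<'E'
from h import *
st()
V=frame(-Z,np.array([1.,-.03,0])); d=np.array([1,-.03,0])
plan(np.array([.459,.09,.133])+d*.075,V)
plan(np.array([.459,.09,.133])+d*.159,V)
E
```

```text
12.55 pos [0.5176 0.0885 0.1318] F [ 4.1  1.3 -2.3] w 0.223 q [-0.06  0.47  1.55 -0.    1.13 -0.02]
[[-0.007  0.999 -0.034]
 [-0.    -0.034 -0.999]
 [-1.    -0.007  0.001]]
rows 1 each [-0.13  1.65  0.02] [-0.004  0.001  0.007]  total shift cm [-0.13  1.65  0.02] rot [-0.004  0.001  0.007]
rows 3 each [-0.06  3.35  0.  ] [-0.001  0.     0.002]  total shift cm [-1.900e-01  1.005e+01 -1.000e-02] rot [-0.004  0.001  0.007]
```

servo_tool(deltas=[0, 0.6, 0, 0, 0, 0, 0, 0.6, 0, 0, 0, 0, 0, 0.5, 0, 0, 0, 0, 0, 0.4, 0, 0, 0, 0, 0, 0.4, 0, 0, 0, 0, 0, 0.4, 0, 0, 0, 0, 0, 0.4, 0, 0, 0, 0, 0, 0.4, 0, 0, 0, 0])

```text
clock: 13.35
position: [0.5542, 0.0874, 0.1317]
tool_rot: [-0.489, -0.505, -0.495, 0.511]
contact_force: [-6.9, -0.5, 3.9]
width: 0.225
```

```bash
python3 - <<'E'
from h import *
st()
for n in("side","scene"):
    c=bot.camera(n); P=cloud(c); np.savez(n+"2.npz",**c)
    b=(P[...,2]>.145)&(P[...,2]<.18)&(P[...,1]>-.09)&(P[...,1]<.03)&(P[...,0]>.53)&(P[...,0]<.68)
    for z0 in np.arange(.15,.18,.012):
        w=P[b&(abs(P[...,2]-z0)<.006)]
        if len(w)>3: print(n,z0.round(3),len(w),w.min(0).round(4),w.max(0).round(4))
E
```

```text
13.35 pos [0.5542 0.0874 0.1317] F [-6.9 -0.5  3.9] w 0.225 q [-0.05  0.52  1.45 -0.    1.18 -0.02]
[[-0.012  0.999 -0.033]
 [-0.001 -0.033 -0.999]
 [-1.    -0.012  0.001]]
scene 0.15 36 [ 0.584  -0.0573  0.1453] [ 0.6172 -0.0098  0.156 ]
scene 0.162 39 [ 0.5871 -0.0585  0.1561] [ 0.6168 -0.0104  0.1678]
scene 0.174 40 [ 0.5863 -0.058   0.1681] [ 0.617  -0.01    0.1796]
```

The bottle is sliding along and staying upright, so I'll continue.

servo_tool(deltas=[0, 0.5, 0, 0, 0, 0, 0, 0.5, 0, 0, 0, 0, 0, 0.5, 0, 0, 0, 0, 0, 0.5, 0, 0, 0, 0, 0, 0.5, 0, 0, 0, 0, 0, 0.5, 0, 0, 0, 0, 0, 0.5, 0, 0, 0, 0, 0, 0.5, 0, 0, 0, 0])

```text
clock: 14.25
position: [0.5929, 0.0862, 0.1317]
tool_rot: [-0.488, -0.503, -0.496, 0.513]
contact_force: [-6.6, -0.4, 4.1]
width: 0.221
```

```bash
python3 - <<'E'
from h import *
st()
c=bot.camera("scene"); P=cloud(c)
b=(P[...,2]>.145)&(P[...,2]<.18)&(P[...,1]>-.09)&(P[...,1]<.03)&(P[...,0]>.57)&(P[...,0]<.68)
for z0 in np.arange(.15,.18,.012):
        w=P[b&(abs(P[...,2]-z0)<.006)]
        if len(w)>3: print(z0.round(3),len(w),w.min(0).round(4),w.max(0).round(4))
E
```

```text
14.25 pos [0.5929 0.0862 0.1317] F [-6.6 -0.4  4.1] w 0.221 q [-0.05  0.58  1.33 -0.    1.25 -0.02]
[[-0.018  0.999 -0.032]
 [-0.001 -0.032 -0.999]
 [-1.    -0.018  0.002]]
0.15 37 [ 0.6166 -0.0594  0.1455] [ 0.6578 -0.0075  0.1557]
0.162 39 [ 0.6171 -0.059   0.156 ] [ 0.6557 -0.0084  0.1671]
0.174 46 [ 0.619  -0.0581  0.1681] [ 0.6565 -0.0088  0.1797]
```

servo_tool(deltas=[0, 0.4, 0, 0, 0, 0, 0, 0.4, 0, 0, 0, 0, 0, 0.4, 0, 0, 0, 0, 0, 0.4, 0, 0, 0, 0, 0, 0.3, 0, 0, 0, 0])

```text
clock: 14.8
position: [0.6103, 0.0858, 0.1316]
tool_rot: [-0.486, -0.501, -0.498, 0.515]
contact_force: [-20.6, -1.7, 12.5]
width: 0.221
```

servo_tool(deltas=[0, 0.3, 0, 0, 0, 0, 0, 0.2, 0, 0, 0, 0])

```text
clock: 15.0
position: [0.6104, 0.0858, 0.1315]
tool_rot: [-0.483, -0.497, -0.501, 0.518]
contact_force: [-13.1, -0.6, 7.4]
width: 0.221
```

```bash
python3 - <<'E'
from h import *
st()
c=bot.camera("scene"); P=cloud(c); m=masks(c); z=P[...,2]
b=(z>.145)&(z<.18)&(P[...,1]>-.09)&(P[...,1]<.03)&(P[...,0]>.6)&(P[...,0]<.72)
for z0 in np.arange(.15,.18,.012):
        w=P[b&(abs(z-z0)<.006)]; print(z0.round(3),len(w),w.min(0).round(4),w.max(0).round(4))
c2=bot.camera("side"); P2=cloud(c2); m2=masks(c2)
for PP,mm in((P,m),(P2,m2)):
    for lo,hi in((.59,.64),(.66,.72)):
        w=PP[mm["dark"]&(PP[...,2]>.134)&(PP[...,2]<.143)&(PP[...,0]>lo)&(PP[...,0]<hi)&(PP[...,1]>-.11)&(PP[...,1]<.15)]
        if len(w): print(lo,len(w),"x-corr", np.percentile(w[:,0]+.03*(w[:,1]),[2,50,98]).round(4), w[:,1].min(),w[:,1].max())
cv2.imwrite("pics/s4.png",np.hstack([cv2.resize(c2["pixels"][140:270,190:330],(400,371)),cv2.resize(c["pixels"][130:260,180:320],(400,371))])[...,::-1])
E
```

```text
15.0 pos [0.6104 0.0858 0.1315] F [-13.1  -0.6   7.4] w 0.221 q [-0.05  0.62  1.26 -0.    1.3  -0.02]
[[-0.039  0.999 -0.031]
 [-0.002 -0.031 -1.   ]
 [-0.999 -0.039  0.003]]
0.15 38 [ 0.6327 -0.0595  0.1455] [ 0.6742 -0.008   0.1559]
0.162 41 [ 0.6363 -0.0588  0.1561] [ 0.6724 -0.0102  0.1675]
0.174 45 [ 0.6347 -0.0587  0.1683] [ 0.6729 -0.0096  0.1796]
0.59 98 x-corr [0.6025 0.6112 0.6244] -0.10885680784688395 0.14814710691592714
0.66 221 x-corr [0.677  0.6873 0.6973] -0.10783785533604212 0.14730949557202322
0.59 128 x-corr [0.5943 0.6095 0.6314] -0.07941128455446034 0.148821484035646
0.66 73 x-corr [0.6778 0.6858 0.6945] -0.0015520377803961427 0.1469932994828873
```

View pics/s4.png

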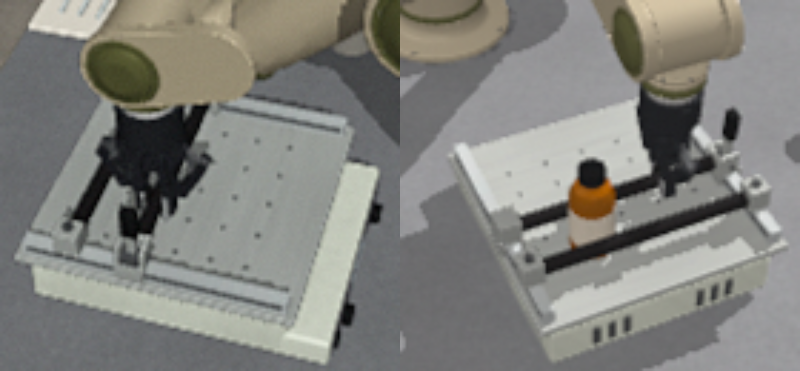

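Bars are 76 mm apart and the bottle is upright and snug (left part of the scene crop, (592,205)). One more press, then release.

servo_tool(deltas=[0, 0.2, 0, 0, 0, 0.02, 0, 0.2, 0, 0, 0, 0, 0, 0.2, 0, 0, 0, 0])

```text
clock: 15.4
position: [0.6103, 0.0858, 0.1315]
tool_rot: [-0.485, -0.498, -0.5, 0.517]
contact_force: [-14.2, -1.4, 8.2]
width: 0.222
```

servo_tool(deltas=[0, 0, 0, 0, 0, 0, 0, 0, 0, 0, 0, 0, 0, 0, 0, 0, 0, 0, -1, 0, 0, 0, 0, 0, -2, 0, 0, 0, 0, 0, -2, 0, 0, 0, 0, 0], hand=4)

```text
clock: 16.0
position: [0.6125, 0.0858, 0.1809]
tool_rot: [-0.484, -0.498, -0.5, 0.517]
contact_force: [0.3, -0.9, 0.3]
width: 0.47
```

```bash
python3 - <<'E'
from h import *
st()
c=bot.camera("wrist");P=cloud(c);m=masks(c);z=P[...,2]
w=P[m["dark"]&(z>.15)&(z<.215)&(P[...,1]>.155)&(P[...,1]<.21)&(P[...,0]>.57)&(P[...,0]<.66)]
if len(w): print("lever",len(w),w.min(0).round(3),w.max(0).round(3),np.median(w,0).round(3)); t=w[w[:,2]>.2]; print(t.min(0),t.max(0))
E
```

```text
16.0 pos [0.6125 0.0858 0.1809] F [ 0.3 -0.9  0.3] w 0.47 q [-0.05  0.57  1.19 -0.    1.41 -0.02]
[[-0.036  0.999 -0.031]
 [-0.003 -0.031 -1.   ]
 [-0.999 -0.035  0.004]]
lever 3532 [0.602 0.17  0.166] [0.622 0.185 0.206] [0.613 0.176 0.203]
[0.60259818 0.17166549 0.20001141] [0.62187849 0.18520974 0.20614292]
```

```bash
python3 - <<'E'
from h import *
V=frame(-Z,np.array([1.,-.03,0])); plan(np.array([.612,.145,.212]),V,maxt=2.)
E
```

```text
rows 4 each [-0.69 -0.1  -1.48] [-0.     0.001  0.007]  total shift cm [-2.75 -0.45 -5.91] rot [-0.001  0.004  0.029]
```

servo_tool(deltas=[-1.4, -0.1, 0, 0, 0, 0.01, -1.4, -0.1, -1, 0, 0, 0.01, 0, -0.1, -1.7, 0, 0, 0.01, 0, -0.1, -1.7, 0, 0, 0, 0, 0, -1.5, 0, 0, 0, 0, 0, 0, 0, 0, 0], hand=0)

```text
clock: 16.65
position: [0.6119, 0.1514, 0.2149]
tool_rot: [0.495, 0.508, 0.49, -0.507]
contact_force: [0.4, 0.1, -0.5]
width: -0.001
```

```bash
python3 - <<'E'
from h import *
st()
V=frame(-Z,np.array([1.,-.03,0])); plan(np.array([.612,.145,.210]),V,maxt=2.)
c=bot.camera("wrist");cv2.imwrite("pics/w5.png",c["pixels"][...,::-1])
E
```

```text
16.65 pos [0.6119 0.1514 0.2149] F [ 0.4  0.1 -0.5] w -0.001 q [ 0.06  0.55  1.13 -0.    1.46  0.09]
[[ 0.005  1.    -0.03 ]
 [-0.004 -0.03  -1.   ]
 [-1.     0.005  0.003]]
rows 1 each [0.49 0.03 0.63] [ 0.     0.003 -0.005]  total shift cm [0.49 0.03 0.63] rot [ 0.     0.003 -0.005]
```

View pics/w5.png

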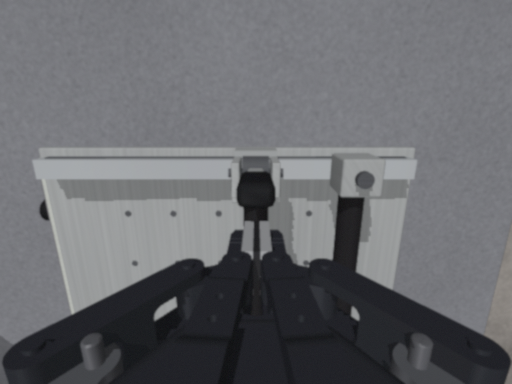

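Fingers are at (256,240), lined up with the lever top at (256,190). I'll push the lever outward along its arc.

servo_tool(deltas=[0.4, 0, -1.0, 0, 0, 0, 0.1, 0, -1.0, 0, 0, 0, 0.1, 0, -0.8, 0, 0, 0, 0.3, 0, -0.9, 0, 0, 0, 0.4, 0, -0.9, 0, 0, 0])

```text
clock: 17.2
position: [0.6136, 0.1978, 0.1995]
tool_rot: [-0.494, -0.507, -0.49, 0.509]
contact_force: [-0.3, -4.3, -0.0]
width: 0.0
```

```bash
python3 - <<'E'
from h import *
st()
V=frame(-Z,np.array([1.,-.03,0])); plan(np.array([.612,.208,.1936]),V,maxt=2.)
E
```

```text
17.2 pos [0.6136 0.1978 0.1995] F [-0.3 -4.3 -0. ] w 0.0 q [ 0.13  0.59  1.1  -0.01  1.45  0.16]
[[ 0.002  0.999 -0.033]
 [-0.006 -0.033 -0.999]
 [-1.     0.002  0.006]]
rows 1 each [ 0.58 -0.19 -1.02] [-0.003  0.006 -0.002]  total shift cm [ 0.58 -0.19 -1.02] rot [-0.003  0.006 -0.002]
```

servo_tool(deltas=[0.4, -0.2, -0.8, 0, 0, 0, 0.6, 0, -0.7, 0, 0, 0, 0.7, 0, -0.6, 0, 0, 0, 0.8, 0, -0.5, 0, 0, 0])

```text
clock: 17.6
position: [0.6132, 0.2225, 0.1744]
tool_rot: [-0.496, -0.506, -0.486, 0.511]
contact_force: [-1.6, -8.2, 6.8]
width: 0.001
```

```bash
python3 - <<'E'
from h import *
st()
V=frame(-Z,np.array([1.,-.03,0])); plan(np.array([.612,.2186,.1795]),V,maxt=2.); plan(np.array([.612,.225,.157]),V,maxt=2.)
E
```

```text
17.6 pos [0.6132 0.2225 0.1744] F [-1.6 -8.2  6.8] w 0.001 q [ 0.17  0.62  1.12 -0.02  1.4   0.21]
[[ 0.005  0.999 -0.035]
 [-0.015 -0.035 -0.999]
 [-1.     0.005  0.014]]
rows 1 each [-0.5  -0.11  0.4 ] [-0.005  0.014 -0.005]  total shift cm [-0.5  -0.11  0.4 ] rot [-0.005  0.014 -0.005]
rows 1 each [ 1.74 -0.14 -0.27] [-0.005  0.014 -0.005]  total shift cm [ 1.74 -0.14 -0.27] rot [-0.005  0.014 -0.005]
```

Good contact (8 N outward, 7 N upward). Now downward.

servo_tool(deltas=[0.7, 0, -0.15, 0, 0.01, 0, 0.7, -0.1, -0.1, 0, 0, 0, 0.6, 0, 0, 0, 0, 0, 0.5, 0, 0, 0, 0, 0, 0.4, 0, 0, 0, 0, 0])

```text
clock: 18.1
position: [0.6133, 0.226, 0.1587]
tool_rot: [0.498, 0.512, 0.485, -0.505]
contact_force: [-12.3, -7.0, 24.8]
width: 0.001
```

servo_tool(deltas=[0.3, 0, 0, 0, 0, 0, 0.3, 0, 0, 0, 0, 0])

```text
clock: 18.3
position: [0.613, 0.2259, 0.159]
tool_rot: [0.499, 0.513, 0.483, -0.504]
contact_force: [-7.3, -6.0, 17.3]
width: 0.001
```

It stopped at tip height 0.134, which is lever level. I'll lift off and verify.

servo_tool(deltas=[-1, 0, 0, 0, 0, 0, -2.5, 0, 0, 0, 0, 0, -3, 0, 0, 0, 0, 0, -3, 0, 2, 0, 0, 0, 0, 0, 0, 0, 0, 0])

```text
clock: 18.8
position: [0.609, 0.2095, 0.2581]
tool_rot: [0.499, 0.514, 0.484, -0.502]
contact_force: [0.1, 0.6, 0.9]
width: 0.0
```

```bash
python3 - <<'E'
from h import *
st()
c=bot.camera("wrist");P=cloud(c);m=masks(c);z=P[...,2]
w=P[m["dark"]&(z>.1)&(z<.16)&(P[...,1]>.2)&(P[...,1]<.28)&(P[...,0]>.58)&(P[...,0]<.65)]
if len(w): print("lever",len(w),w.min(0).round(3),w.max(0).round(3)); print([ (y0,w[abs(w[:,1]-y0)<.004][:,2].mean().round(4)) for y0 in(.22,.235,.248)])
c2=bot.camera("scene"); P=cloud(c2); m=masks(c2); z=P[...,2]
b=(z>.145)&(z<.18)&(P[...,1]>-.09)&(P[...,1]<.03)&(P[...,0]>.6)&(P[...,0]<.72)
for z0 in np.arange(.15,.18,.012):
        w=P[b&(abs(z-z0)<.006)]; print(z0.round(3),len(w),w.min(0).round(4),w.max(0).round(4))
c3=bot.camera("side"); 
for cc in(c2,c3):
    PP=cloud(cc);mm=masks(cc)
    for lo,hi in((.585,.64),(.66,.72)):
        w=PP[mm["dark"]&(PP[...,2]>.134)&(PP[...,2]<.143)&(PP[...,0]>lo)&(PP[...,0]<hi)&(PP[...,1]>-.11)&(PP[...,1]<.13)]
        if len(w): print(lo,len(w),"x-corr", np.percentile(w[:,0]+.03*(w[:,1]),[2,50,98]).round(4))
cv2.imwrite("pics/f.png",np.hstack([cv2.resize(c3["pixels"][140:270,190:330],(400,371)),cv2.resize(c2["pixels"][130:260,180:320],(400,371))])[...,::-1])
E
```

```text
18.8 pos [0.609  0.2095 0.2581] F [0.1 0.6 0.9] w 0.0 q [ 0.15  0.54  1.02 -0.01  1.55  0.18]
[[ 0.027  0.999 -0.032]
 [-0.004 -0.032 -0.999]
 [-1.     0.027  0.003]]
lever 888 [0.604 0.21  0.13 ] [0.623 0.251 0.136]
[(0.22, np.float64(0.1335)), (0.235, np.float64(0.1335)), (0.248, np.float64(0.1331))]
0.15 35 [ 0.6365 -0.0595  0.1452] [ 0.6727 -0.0083  0.1555]
0.162 50 [ 0.6374 -0.0593  0.156 ] [ 0.6743 -0.0101  0.1679]
0.174 41 [ 0.6346 -0.0596  0.168 ] [ 0.6713 -0.0092  0.1797]
0.585 114 x-corr [0.6018 0.6139 0.6247]
0.66 192 x-corr [0.6757 0.687  0.6974]
0.585 134 x-corr [0.5951 0.6057 0.617 ]
0.66 37 x-corr [0.6794 0.6855 0.6924]
```

View pics/f.png

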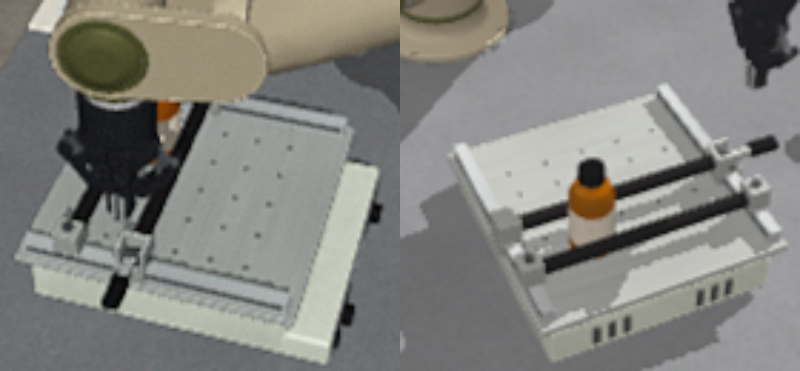

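The lever is level (right part (762,146)), and the bottle is upright and held between the bars (592,205). Handing in.

```bash
python3 -c "
from h import *
print(bot.finish_job())"
```

```text
the job is handed in; nothing more can be done
None
```

The bottle is standing upright on the platform, clamped between the two bars, with the cam lever locked down. I handed the job in at about 19 s of the 67 s; no verdict was reported.

**What I did:**
- I gripped the bottle by its cap, lifted it and turned it upright. I then set it down (about 28 N at the wrist once on the platform) and let go.
- I gripped the clamp bar and slid it until it stopped against the bottle, with 13–20 N of push.
- I folded the lever along its arc with the closed fingers until it stopped.

**Last checks:**
- **Lever:** its grip is level, with the top at z = 0.1335 m along its whole length.
- **Bottle:** it stands upright within what the camera can resolve.
- **Bar spacing:** I measured 76 mm between the bar axes while pressing, which is the snug distance. After locking, the two cameras gave about 73 and 80 mm. They disagree by more than the 1.5 mm tolerance, so they don't confirm the fit by themselves. The bottle position itself had not changed beyond measurement noise.
- **Other items:** the arm stayed away from the wash bottle, beaker and jar throughout, but I did not re-measure them at the end.

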